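# Unlock the telescopic examination lamp with a pen and hold it up at its second stop

### The arm

A 6-joint arm with a two-finger parallel gripper is mounted at the origin on a cart in front of the work surface, level with it; the furniture and walls round the work are solid. World frame = base frame: x ahead of the robot, y to its left, z up, the work surface at z = 0. Lengths are in mm, angles in rad, forces in N, time in s.
With the tool pointing down it reaches from about 350 to 975 mm from the base axis. Payload 17.4 kg.
Tool frame: the origin (TCP) lies between the finger pads; the fingertips stand 8 mm ahead of it and the grasp point (between the pads) lies 11 mm behind it; z points along the fingers, x is the direction in which the jaws open and shut, and the axes are right-handed (so a half turn about z gives the same grasp; the last joint's range is limited). The gripper opens to 85 mm and grips with 20 to 120 N. Pads are 22 mm wide; open, the fingers measure 114 mm over their backs; the gripper's body (76 mm by 85 mm) begins 54 mm behind the grasp point. The pads swing forward as they close: fully open they stand 13 mm farther back than shut.
Start: joints at [-1.321, 0.116, 1.442, -0, 1.584, -0.038], TCP at [191.585, -647.246, 239.303] pointing down, gripper open.
Joint ranges: [-2.83, 2.83], [-0.83, 2.19], [0.07, 2.5], [-1.14, 4.28], [0.01, 3], [-2.97, 2.97]. Speed limits (rad/s): [1.89, 1.89, 2.22, 3.14, 3.14, 3.14].

### API

Orientations are given as a rotation vector (axis times angle).
In Python, from bench import robot, eyes, job, recognise, regions_of gives the robot as it stands. The module is installed in compiled form; this text tells all that it offers.
- The arm moves only by the tool apply_moves, never from a script. Its argument "moves" is text: rows parted by semicolons, each of 7 numbers parted by spaces: the finger opening in m, from 0 to 0.0854, then the shift along the tool's x, y, z in m, then the turn, a rotation vector about the tool's x, y, z in degrees. In form: hand x y z rx ry rz; .... A call has 1 to 20 rows; each row shifts and turns the commanded pose from where the row before left it, along the tool's axes as they then stand; what a row does not reach is not made up. A row lasts 1/8 s, in which the tool goes at most 62.5 mm and 10.7 degrees, less where a joint would pass 70% of its speed; a pose out of reach is approached as far as the arm can. A call with a gripper value outside its range is refused whole. The fingers move at their own pace and stop on an object; the grip force is fixed at half the most. Time passes only in rows, so rows that do not move let the fingers close. It gives the time, the measured TCP pose, the force and the opening at its end, in the units of the state.
- robot.state(): the state, without advancing time (a new reading comes with each control period).
- eyes.capture(name): name is "scene" or "top"; returns the picture (384x512x3 uint8, red, green, blue); there is no depth.
- eyes.calibration(name): a dict with "intrinsics" (3x3 intrinsics, pixels), "extrinsics" (4x4, takes a point from world to camera coordinates). Camera axes: x right, y down, z forward; pixel columns grow to the right and rows downward; lengths in mm; the calibration is good to about 2 mm. A picture is of the moment at which its call begins. calibration takes no time and is no camera call.
- job.job_done(): hands the job in, once; it reports no verdict.
Trained networks look in the newest picture that a camera, given by its name, has taken for a name from the list of things; names that differ only in an ending like _2 or _b are one class to them, and where a whole thing is asked for, a point or a joint stands for the part that bears it (a point fixed in the world has none). Each returns a list of dicts, best first, with "conf" (0 to 1); they miss things now and then, are a little off and sometimes report something else, mostly with a low value. They report only what shows in the picture. A call takes as long as a camera call.
- recognise(camera, name): "bbox" ([left, top, right, bottom] in pixels, round what is visible of it).
- regions_of(camera, name): "mask" (384x512 bool, what is visible of it) and "bbox" ([left, top, right, bottom] in pixels, round what is visible of it).
The state is a dict: "time_s": time; "joint_pos": joint angles; "dq": joint speeds; "tau": joint torques, N m; "ee_pos": TCP position; "ee_rot": TCP orientation; "contact_force": force on the tool from outside, world axes, zero at the start; "torque": the same for the moment, N m; "finger_gap": opening from 0.0 (shut) to 1.0 (fully open).
Only numpy, scipy, OpenCV 4.12 (cv2) and the standard library are available. Lean on these libraries where they do the work, as an engineer would, in place of code of your own. Each camera call takes 0.05 s, during which the arm holds its last target.

### The job

Set up the examination lamp: take the pen from its wooden stand, press the small catch button down in the well of the lamp's base with the pen's tip until the lamp pops up a little, and stand the pen back in its stand. Then pull the lamp up by the knob on its top to the second click stop and finish still holding it there, because it sinks if you let go before I have tightened the clamp screw; leave the other things on the desk where they are.

Things in the scene. Friction and masses are not known exactly. Their poses are not given: they have to be found in the camera images.
- lamp: the lamp's fixed base: white rounded slab 200 x 110 x 22 mm; origin on the desk under the mast's axis, z up. On its -x side, 105 mm from the mast, stands a round grey boss 50 mm wide, top 43 mm above the desk, with the well in it. The fixed tube, collar (40 mm wide) and grey catch box on its -x side reach 150 mm above the desk; a black clamp screw sticks out of the collar to +y
- well_mouth (a point): centre of the mouth of the well, at the boss's top, 43 mm above the desk; the well is a round upright hole 15 mm wide
- button_top (a point): centre of the top of the catch button, a steel plunger 13 mm wide, upright in the well; at rest 12 mm below the well's mouth, 31 mm above the desk. It is pressed straight down
- catch_button: the catch button itself; origin at the centre of its top
- catch_travel (a joint): travel of the catch button in m: 0 at rest (lamp locked down), at most 0.009. Spring: 2.5 N to start, 5 N fully down; the catch lets go at about 0.006. By itself it stays about 0.0055 down while the lamp is between stops, 0.0035 in a click stop
- mast_lift (a joint): how far the telescopic mast with head and knob is up, in m: 0 to 0.001 locked down, 0.014 popped up on its lifting spring once the catch is pressed, click stops at 0.040 (first), 0.080 (second), 0.120 (third). Lifting takes about 7 N, 9 N through a click; clicks do not carry the lamp, it sinks to 0.014 when let go
- lamp_mast: the part that slides up: notched mast, lamp head (white bar 190 mm long along the base's y, 44 mm wide, 17 mm thick, its top 169 mm above the desk when locked down) and on top a black round knob to pull it by: upright cylinder 30 mm wide, grip 36 mm tall. Origin on the mast's axis, at desk height when locked down
- knob_center (a point): middle of the knob's grip, on its axis, 28 mm above the lamp head's top; 197 mm above the desk when the lamp is locked down, and rises with the mast
- pen_stand: fixed wooden pen stand: block 46 x 46 x 44 mm on a dark foot 80 x 66 x 10 mm, origin on the desk under the socket, z up
- socket_mouth (a point): centre of the mouth of the stand's socket, on top of the block, 54 mm above the desk; a round hole 12.5 mm wide with a 4 mm bevel, 44 mm deep
- pen: slim white pen, 145 mm long, 9 to 11 mm thick, tapering to the tip over the last 15 mm, 14 g; stands tip down in the socket, leaning a few degrees at most. Its y axis runs along the pen towards the tip
- pen_center (a point): middle of the pen on its axis, half-way along; about 83 mm above the desk while it stands in the socket, its upper end 155 mm
- pen_tip (a point): the pen's writing tip, on its axis
- amber_bottle: bystander: amber bottle with black cap, 46 mm wide, 108 mm tall, origin at its foot
- vial_1: bystander: small glass vial 16 mm wide, 35 mm tall, origin at its foot
- vial_2: bystander: small glass vial 16 mm wide, 35 mm tall, origin at its foot
- vial_carton: bystander: small card carton 60 x 86 x 34 mm, origin at its underside
- tape_roll: bystander: roll of tape 98 mm wide, 25 mm tall, lying, origin at its underside

How it is judged:
By the outcome, as a careful person would: the job done as asked, in the order asked, and still so for the second after the job is handed in, while the arm keeps its last pose, push and grip.
It also fails if it takes over 67 s, if anything falls off the work surface, if the arm or the gripper's body presses on something with over 40 N, if the wrist force passes 120 N, or if a joint passes its speed limit or range.

## Working session

There is one attempt and no reset: what is moved stays moved. The work goes in short steps, Python scripts to look and compute and a tool call to move; the robot and the scene stay as the last step left them, time stands still between calls to the robot, and variables do not carry over. Pictures are saved under pics/ and viewed, and the job is handed in when it is done.

Besides the shell and the picture viewer there is one more tool, called after "Emit:" by a JSON object that holds its "method" and its "body". apply_moves: Moves the arm, as the interface text tells. Its arguments: {"type":"object","properties":{"moves":{"type":"string"}},"required":["moves"]}

```bash
mkdir -p pics; ls; python3 - <<'E'
from bench import robot, eyes
import cv2, numpy as np
np.set_printoptions(precision=3,suppress=True)
for n in ("scene","top"):
    im=eyes.capture(n); cv2.imwrite(f"pics/{n}0.png",im[:,:,::-1])
    c=eyes.calibration(n); K=c["intrinsics"];E=np.array(c["extrinsics"]); print(n,np.array(K).tolist()); print(E, -E[:3,:3].T@E[:3,3])
print(robot.state())
E
```

```text
pics
scene [[493.7091659315714, 0.0, 258.38915953376033], [0.0, 493.7091659315714, 188.6189860863101], [0.0, 0.0, 1.0]]
[[  -0.801   -0.599   -0.022  490.788]
 [  -0.264    0.384   -0.885  238.574]
 [   0.538   -0.703   -0.465 1184.124]
 [   0.       0.       0.       1.   ]] [-181.568 1034.249  772.854]
top [[488.3682821984098, 0.0, 262.09040271994803], [0.0, 488.3682821984098, 187.95130946417575], [0.0, 0.0, 1.0]]
[[   0.003   -1.       0.002   67.048]
 [  -0.992   -0.003   -0.123  555.967]
 [   0.123   -0.002   -0.992 1398.199]
 [   0.       0.       0.       1.   ]] [ 378.934   71.517 1455.97 ]
{'time_s': 0.1, 'joint_pos': array([-1.321,  0.116,  1.442, -0.   ,  1.584, -0.038]), 'dq': array([ 0.   , -0.002, -0.   ,  0.001, -0.001, -0.001]), 'tau': array([  0.004, -73.366, -63.379,  -0.   ,   0.005,   0.   ]), 'ee_pos': array([ 191.546, -647.084,  238.629]), 'ee_rot': array([-2.517,  1.88 ,  0.001]), 'contact_force': array([ 0.66 , -0.426,  0.262]), 'torque': array([-0.036,  0.031,  0.016]), 'finger_gap': 1.0007019445391243}
```

View pics/scene0.png

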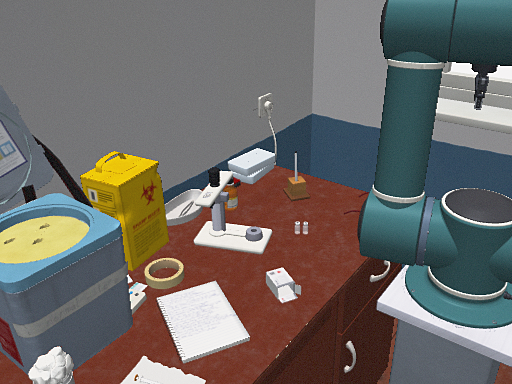

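View pics/top0.png

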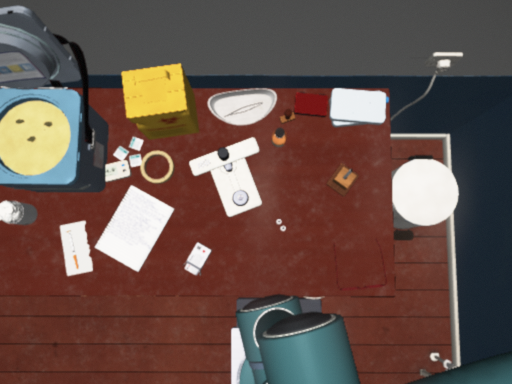

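The scene view shows the lamp at about (220,215) with the knob at (214,178), the boss at (254,234), and the pen in its stand at (296,175). In the top view the boss is at (240,198), the knob at (223,153) and the pen stand at (345,178).

```bash
cat > h.py <<'E'
import numpy as np, cv2
from bench import robot, eyes, job, recognise, regions_of
np.set_printoptions(precision=2,suppress=True)
C={}
for n in ("scene","top"):
    c=eyes.calibration(n); C[n]=(np.array(c["intrinsics"]),np.array(c["extrinsics"]))
def proj(n,p):
    K,E=C[n]; q=E[:3,:3]@np.asarray(p,float)+E[:3,3]; q=K@q; return q[:2]/q[2]
def ray(n,uv):
    K,E=C[n]; d=E[:3,:3].T@np.linalg.solve(K,[uv[0],uv[1],1]); return -E[:3,:3].T@E[:3,3], d/np.linalg.norm(d)
def atz(n,uv,z):
    o,d=ray(n,uv); return o+d*(z-o[2])/d[2]
def tri(a,b):
    o1,d1=ray("scene",a);o2,d2=ray("top",b)
    s=np.linalg.lstsq(np.c_[d1,-d2],o2-o1,rcond=None)[0]
    p,q=o1+s[0]*d1,o2+s[1]*d2
    return (p+q)/2,np.linalg.norm(p-q)
def crop(im,n,box,f):
    l,t,r,b=box; cv2.imwrite(f"pics/{n}.png",cv2.resize(im[t:b,l:r,::-1],None,fx=f,fy=f,interpolation=cv2.INTER_CUBIC))
E
python3 - <<'E'
from h import *
s=eyes.capture("scene");t=eyes.capture("top")
crop(s,"s1",(180,130,330,260),5);crop(t,"t1",(180,110,370,230),4)
for n in ("scene","top"):
  for k in ("lamp","well_mouth","button_top","knob_center","pen","pen_center","pen_tip","pen_stand","socket_mouth","lamp_mast","amber_bottle","vial_1"):
    try:
      for r in regions_of(n,k)[:2]:
        m=r["mask"]; ys,xs=np.nonzero(m); print(n,k,round(r["conf"],2),np.array(r["bbox"]),"c",xs.mean().round(2),ys.mean().round(2),m.sum())
    except Exception as e: print(n,k,e)
print(robot.state()["time_s"])
E
```

```text
scene lamp 0.79 [197.5 168.1 271.8 252.4] c 226.58 220.76 2956
scene well_mouth 0.7 [192.1 167.7 274.4 256. ] c 226.59 220.49 3053
scene knob_center 0.95 [193.6 164.  235.  208.2] c 212.61 187.17 808
scene pen_center 0.65 [196.6 166.8 271.8 256.3] c 226.3 219.51 2995
scene pen_tip 0.63 [295.4 166.3 300.5 183.1] c 295.95 173.3 37
scene pen_tip 0.3 [283.  174.6 308.  205.2] c 296.57 188.93 454
scene pen_stand 0.73 [282.4 177.1 309.3 205.6] c 296.03 188.68 423
scene socket_mouth 0.92 [287.8 179.7 310.3 200.5] c 296.31 188.77 424
scene socket_mouth 0.64 [294.2 169.4 295.3 181.6] c 296.0 173.5 10
scene lamp_mast 0.6 [197.7 169.7 231.9 205.9] c 213.96 185.92 700
scene amber_bottle 0.78 [223.2 177.8 239.5 209.4] c 231.11 195.88 310
top lamp 0.81 [190.1 138.8 258.4 217.4] c 231.88 174.95 2973
top lamp 0.55 [326.4 161.7 357.9 196.3] c 342.41 178.86 575
top well_mouth 0.7 [192.5 134.5 264.  214.5] c 231.73 174.76 3003
top button_top 0.57 [188.7 136.9 262.4 213.7] c 231.72 174.86 2989
top button_top 0.2 [184.2 243.  213.1 276.5] c 197.65 258.53 514
top knob_center 0.63 [188.8 138.4 257.7 175.3] c 224.22 155.84 1162
top pen 0.42 [344.1 168.2 354.6 178.7] c 348.21 173.02 47
top pen_center 0.51 [348.8 174.3 353.5 174.8] c 349.0 172.0 3
top pen_tip 0.56 [348.4 172.2 350.9 177.6] c 348.17 172.89 18
top pen_stand 0.85 [330.7 161.6 358.9 196.9] c 341.92 179.85 512
top socket_mouth 0.89 [326.6 162.  360.1 197. ] c 342.25 179.2 583
top lamp_mast 0.74 [183.4 242.5 210.7 272.1] c 197.46 257.99 481
top lamp_mast 0.6 [191.3 137.4 259.  172. ] c 224.19 156.09 1093
top amber_bottle 0.56 [276.7 126.4 288.3 147.7] c 278.73 136.81 235
1.4
```

View pics/s1.png

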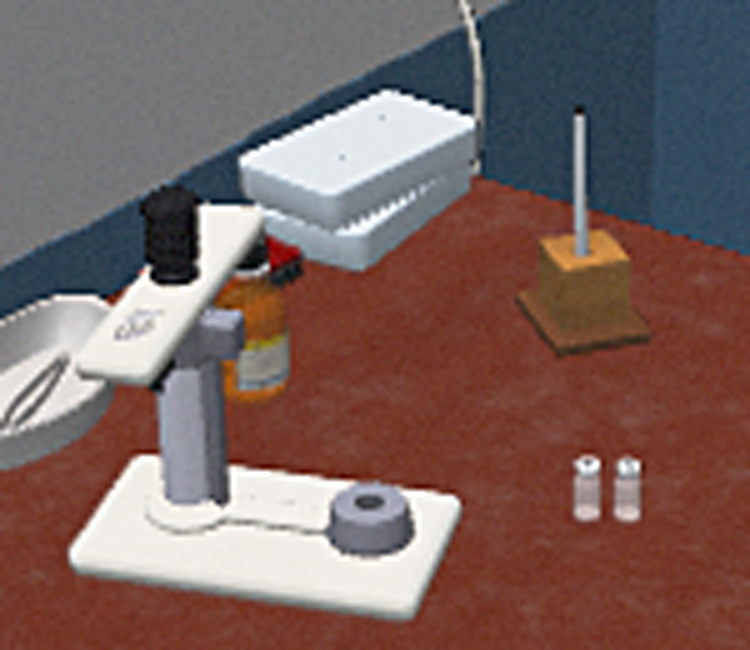

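View pics/t1.png

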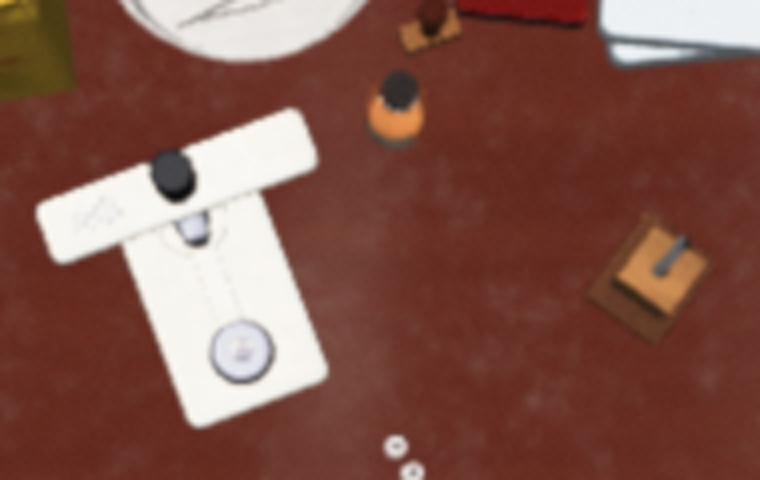

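```bash
python3 - <<'E'
from h import *
S=lambda u,v:((u+.5)/5-.5+180,(v+.5)/5-.5+130)
T=lambda u,v:((u+.5)/4-.5+180,(v+.5)/4-.5+110)
for n,a,b,z in [("pentop",S(580,108),T(686,239),155),("entry",S(582,252),T(662,270),54),("well",S(370,501),T(242,349),43),("knobtop",S(169,192),T(174,169),215),("block",S(585,250),T(665,267),54)]:
    print(n,*tri(a,b),"scene@z",atz("scene",a,z),"top@z",atz("top",b,z))
# block top corners in scene (z=54) and top
for c in [(540,240),(582,268),(630,248),(588,230)]: print("s",atz("scene",S(*c),54))
for c in [(612,273),(653,222),(708,264),(665,314)]: print("t",atz("top",T(*c),54))
for v in [(587,462),(628,462)]: print("vial",atz("scene",S(*v),35))
for v in [(395,447),(412,472)]: print("vial t",atz("top",T(*v),35))
print("bottle",atz("top",T(400,90),108))
E
```

```text
pentop [ 592.14 -172.02  151.6 ] 1.061673159785412 scene@z [ 587.43 -165.66  155.  ] top@z [ 592.04 -171.12  155.  ]
entry [ 587.04 -171.96   51.52] 2.1563037921328077 scene@z [ 585.35 -167.31   54.  ] top@z [ 585.75 -172.09   54.  ]
well [528.68 132.79  41.95] 0.5820183208500721 scene@z [527.93 134.21  43.  ] top@z [528.33 132.58  43.  ]
knobtop [626.91 170.28 218.06] 1.505386656292837 scene@z [632.18 165.72 215.  ] top@z [626.9  170.06 215.  ]
block [ 588.14 -174.85   51.53] 0.4303851271947024 scene@z [ 585.31 -170.81   54.  ] top@z [ 587.96 -174.3    54.  ]
s [ 617.32 -166.48   54.  ]
s [ 573.05 -148.33   54.  ]
s [ 562.93 -189.58   54.  ]
s [ 599.54 -196.42   54.  ]
t [ 583.43 -135.77   54.  ]
t [ 621.03 -166.17   54.  ]
t [ 590.26 -205.57   54.  ]
t [ 553.59 -173.68   54.  ]
vial [459.45  21.27  35.  ]
vial [440.41   8.04  35.  ]
vial t [457.9   21.12  35.  ]
vial t [439.81   8.8   35.  ]
bottle [705.5   19.88 108.  ]
```

```bash
python3 - <<'E'
from h import *
from scipy.spatial.transform import Rotation as Rn
from scipy.optimize import least_squares
s=cv2.imread("pics/scene0.png").astype(float);t=cv2.imread("pics/top0.png").astype(float)
pts=[]
for r in range(155,178,2):
    row=s[r,288:305]; bg=np.median(row[[0,1,2,3,4,12,13,14,15,16]],axis=0); w=np.abs(row-bg).sum(1); w[w<60]=0
    w[:4]=0;w[12:]=0
    pts.append((288+(w*np.arange(17)).sum()/w.sum(),r))
print(np.array(pts).T)
cv2.imwrite("pics/tz.png",cv2.resize(t[155:205,320:370].astype(np.uint8),None,fx=11,fy=11,interpolation=cv2.INTER_NEAREST))
st=robot.state(); R=Rn.from_rotvec(st["ee_rot"]).as_matrix(); print(R)
E
```

```text
[[295.36 295.48 295.58 295.45 295.46 295.45 295.45 295.59 295.59 295.69
  295.66 295.9 ]
 [155.   157.   159.   161.   163.   165.   167.   169.   171.   173.
  175.   177.  ]]
[[ 0.28 -0.96  0.  ]
 [-0.96 -0.28 -0.  ]
 [ 0.   -0.   -1.  ]]
```

View pics/tz.png

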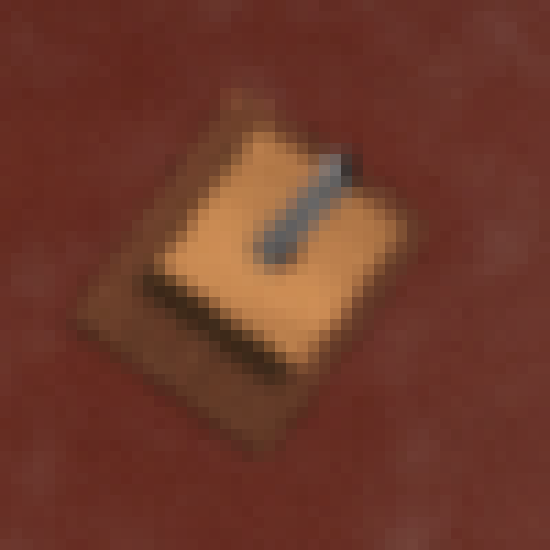

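```bash
python3 - <<'E'
from h import *
for a,b,z in [((295.35,151.5),(350.7,169.8),155),((295.85,180),(344.2,177),54)]:
    print(*tri(a,b),atz("scene",a,z),atz("top",b,z))
print(proj("scene",(588,-170,54)),proj("scene",(588,-170,155)),proj("top",(588,-170,54)),proj("top",(588,-170,155)))
E
```

```text
[ 591.51 -170.64  151.19] 0.043761210319563246 [ 586.79 -163.25  155.  ] [ 590.87 -169.95  155.  ]
[ 586.69 -169.39   52.72] 0.9317331458458591 [ 585.75 -167.04   54.  ] [ 586.11 -169.41   54.  ]
[295.76 179.48] [296.2 150.7] [344.39 176.36] [350.74 170.85]
```

Emit:
{"method": "apply_moves", "body": {"moves": "0.085 0 0 0 0 0 -10.5;0.085 0 0 0 0 0 -10.5;0.085 0 0 0 0 0 -10.5;0.085 0 0 0 0 0 -10.5;0.085 0 0 0 0 0 -10.5;0.085 0 0 0 0 0 -10.5;0.085 0 0 0 0 0 -10.5;0.085 0.0397 -0.0477 0 0 0 0;0.085 0.0397 -0.0477 0 0 0 0;0.085 0.0397 -0.0477 0 0 0 0;0.085 0.0397 -0.0477 0 0 0 0;0.085 0.0397 -0.0477 0 0 0 0;0.085 0.0397 -0.0477 0 0 0 0;0.085 0.0397 -0.0477 0 0 0 0;0.085 0.0397 -0.0477 0 0 0 0;0.085 0.0397 -0.0477 0 0 0 0;0.085 0.0397 -0.0477 0 0 0 0;0.085 0 0 0 0 0 0;0.085 0 0 0 0 0 0"}}

```text
time_s: 3.78
ee_pos: [588.6, -170.3, 239.2]
ee_rot: [3.141, 0.001, -0.001]
contact_force: [-0.9, 0.3, 0.2]
finger_gap: 0.998
```

```bash
python3 - <<'E'
from h import *
s=eyes.capture("scene");t=eyes.capture("top")
crop(s,"s2",(230,80,370,220),4)
print(proj("scene",(588.6,-170.3,239)),robot.state()["joint_pos"])
E
```

```text
[296.48 125.33] [-0.32 -0.02  1.58 -0.    1.58 -0.32]
```

View pics/s2.png

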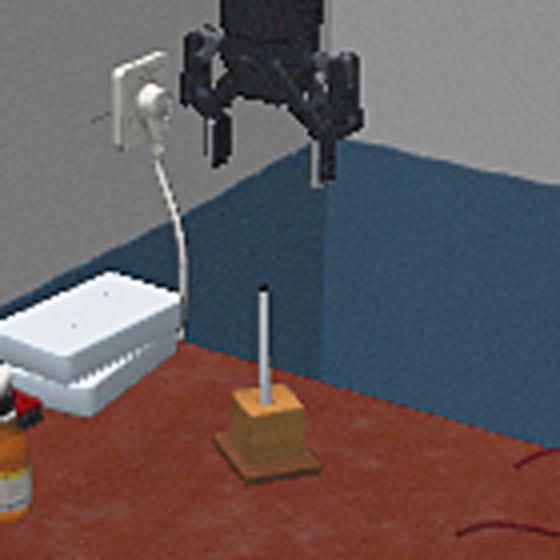

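Emit:
{"method": "apply_moves", "body": {"moves": "0.085 0 0 0.047 0 0 0;0.085 0 0 0.047 0 0 0;0.085 0 0 0.047 0 0 0;0.085 0 0 0 0 0 0;0.04 0 0 0 0 0 0;0.04 0 0 0 0 0 0;0.04 0 0 0 0 0 0;0.02 0 0 0 0 0 0;0.02 0 0 0 0 0 0"}}

```text
time_s: 5.0
ee_pos: [588.7, -170.3, 98.5]
ee_rot: [3.142, -0.0, 0.0]
contact_force: [0.8, -0.3, -0.3]
finger_gap: 0.232
```

```bash
python3 - <<'E'
from h import *
s=eyes.capture("scene");t=eyes.capture("top")
crop(s,"s3",(250,110,340,210),6)
E
```

```text
(no output)
```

View pics/s3.png

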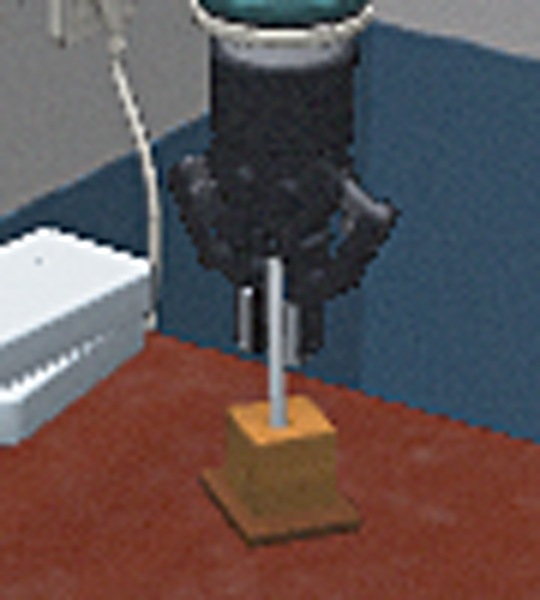

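The scene crop shows the pen (crop x 275) between the fingers at about (245,320) and (290,335), with its top at (273,258). I'll close now.

Emit:
{"method": "apply_moves", "body": {"moves": "0 0 0 0 0 0 0;0 0 0 0 0 0 0;0 0 0 0 0 0 0;0 0 0 0 0 0 0"}}

```text
time_s: 5.6
ee_pos: [588.1, -170.3, 98.2]
ee_rot: [-3.141, 0.0, 0.002]
contact_force: [-5.8, 0.1, 2.9]
finger_gap: 0.105
```

```bash
python3 - <<'E'
from h import *
s=eyes.capture("scene");t=eyes.capture("top")
crop(s,"s4",(250,110,340,210),6)
print(robot.state())
E
```

```text
{'time_s': 5.7, 'joint_pos': array([-0.32,  0.06,  1.74, -0.  ,  1.35, -0.32]), 'dq': array([-0., -0.,  0., -0., -0., -0.]), 'tau': array([  0.65, -63.1 , -60.77,   0.41,  -1.64,   0.  ]), 'ee_pos': array([ 588.15, -170.29,   98.24]), 'ee_rot': array([-3.14,  0.  ,  0.  ]), 'contact_force': array([-4.94, -0.12,  2.78]), 'torque': array([0.09, 1.06, 0.01]), 'finger_gap': 0.10264937570918371}
```

View pics/s4.png

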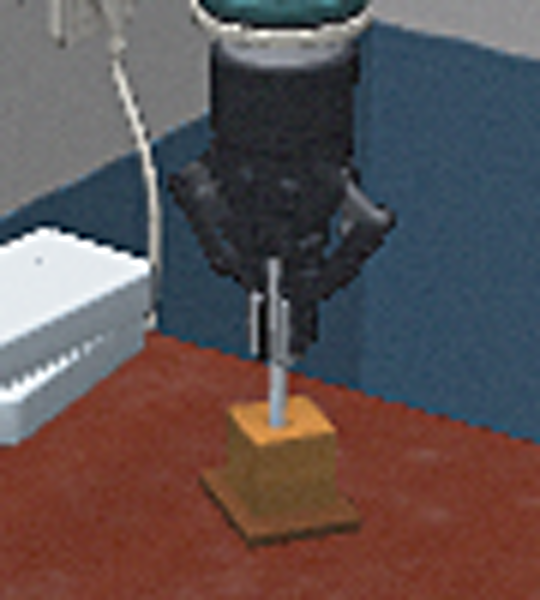

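Emit:
{"method": "apply_moves", "body": {"moves": "0 0 0 -0.01 0 0 0;0 0 0 -0.02 0 0 0;0 0 0 -0.03 0 0 0;0 0 0 -0.04 0 0 0;0 0 0 0 0 0 0;0 0 0 0 0 0 0;0 0 0 0 0 0 0"}}

```text
time_s: 6.58
ee_pos: [588.4, -170.2, 197.6]
ee_rot: [-3.141, 0.0, 0.002]
contact_force: [-0.1, -0.8, -0.6]
finger_gap: 0.102
```

```bash
python3 - <<'E'
from h import *
s=eyes.capture("scene");t=eyes.capture("top")
crop(s,"s5",(250,80,340,210),4)
crop(t,"t5",(310,140,380,210),6)
print(robot.state())
E
```

```text
{'time_s': 6.675, 'joint_pos': array([-0.32, -0.  ,  1.63,  0.  ,  1.51, -0.32]), 'dq': array([ 0.,  0., -0., -0., -0., -0.]), 'tau': array([  0.01, -62.61, -62.83,   0.  ,   0.01,   0.  ]), 'ee_pos': array([ 588.47, -170.24,  197.61]), 'ee_rot': array([-3.14,  0.  ,  0.  ]), 'contact_force': array([-0.81, -0.36,  0.44]), 'torque': array([-0.03,  0.02,  0.  ]), 'finger_gap': 0.10518265703130543}
```

View pics/s5.png

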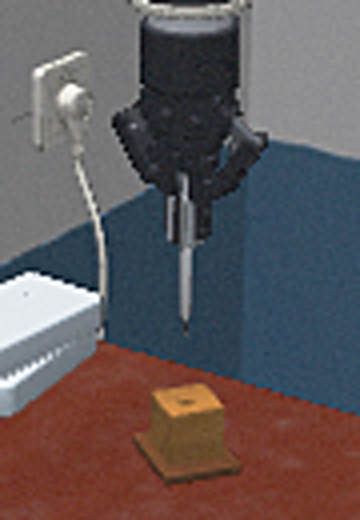

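View pics/t5.png

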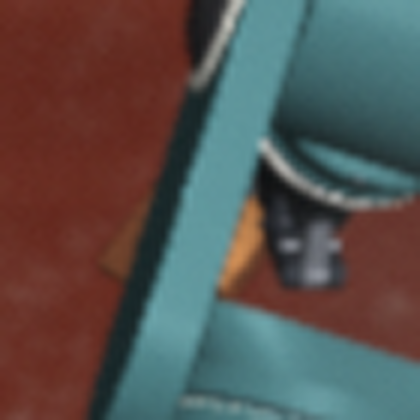

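```bash
python3 - <<'E'
from h import *
s=eyes.capture("scene").astype(float)
for r in range(126,164,2):
    row=s[r,286:307]; 
    bg=np.median(row[[0,1,2,3,16,17,18,19,20]],axis=0); w=np.abs(row-bg).sum(1); w[w<60]=0
    print(r,(286+(w*np.arange(21)).sum()/w.sum()).round(2) if w.sum() else None,(w>0).sum())
for z in (110,120,140,197,255): print(z,proj("scene",(588.4,-170.2,z)),proj("scene",(588.4,-173.2,z)))
crop(s.astype(np.uint8),"s6",(280,120,312,210),8)
E
```

```text
126 290.53 5
128 295.29 5
130 296.17 11
132 295.95 10
134 296.42 9
136 296.18 10
138 296.32 11
140 296.7 8
142 296.27 3
144 296.01 3
146 296.03 3
148 296.01 3
150 295.92 3
152 295.95 3
154 295.95 3
156 295.87 3
158 295.85 3
160 None 0
162 None 0
110 [295.93 163.69] [296.45 163.36]
120 [295.98 160.82] [296.49 160.49]
140 [296.06 155.04] [296.58 154.72]
197 [296.32 138.16] [296.85 137.86]
255 [296.59 120.39] [297.13 120.1 ]
```

View pics/s6.png

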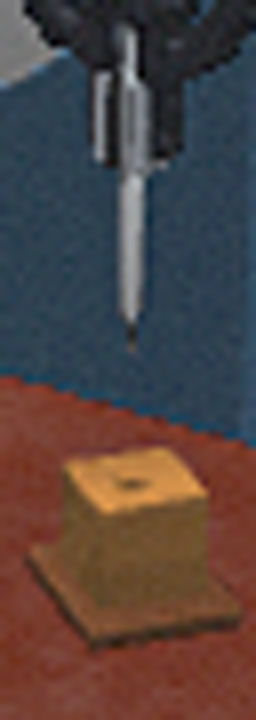

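Emit:
{"method": "apply_moves", "body": {"moves": "0 -0.01 -0.0506 0 0 0 0;0 -0.01 -0.0506 0 0 0 0;0 -0.01 -0.0506 0 0 0 0;0 -0.01 -0.0506 0 0 0 0;0 -0.01 -0.0506 0 0 0 0;0 -0.01 -0.0506 0 0 0 0;0 0 0 0.03 0 0 0;0 0 0 0.02 0 0 0;0 0 0 0 0 0 0;0 0 0 0 0 0 0"}}

```text
time_s: 7.98
ee_pos: [529.2, 132.8, 149.1]
ee_rot: [-3.141, 0.002, -0.001]
contact_force: [-0.6, -0.7, -0.2]
finger_gap: 0.104
```

```bash
python3 - <<'E'
from h import *
s=eyes.capture("scene");t=eyes.capture("top")
crop(s,"s7",(215,170,285,255),8)
crop(t,"t7",(180,120,300,230),6)
p=robot.state()["ee_pos"]; print(p)
for z in (p[2],p[2]-87,43): print(z,proj("scene",(p[0],p[1],z)),proj("top",(p[0],p[1],z)))
for q in regions_of("scene","pen_tip")[:3]: print(q["conf"],q["bbox"])
E
```

```text
[529.25 132.93 149.36]
149.35644418694397 [252.44 195.42] [238.33 192.37]
62.356444186943975 [253.31 223.44] [239.72 195.84]
43 [253.5  229.44] [240.01 196.56]
0.54 [252.6, 213.9, 254.9, 219.0]
```

View pics/s7.png

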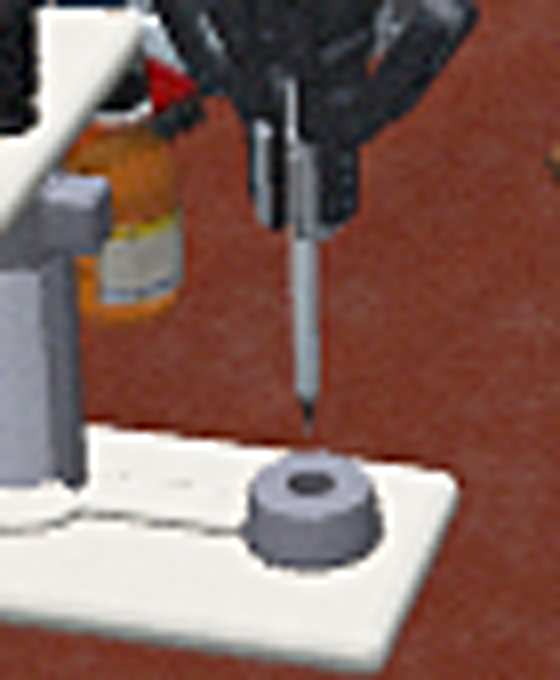

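View pics/t7.png

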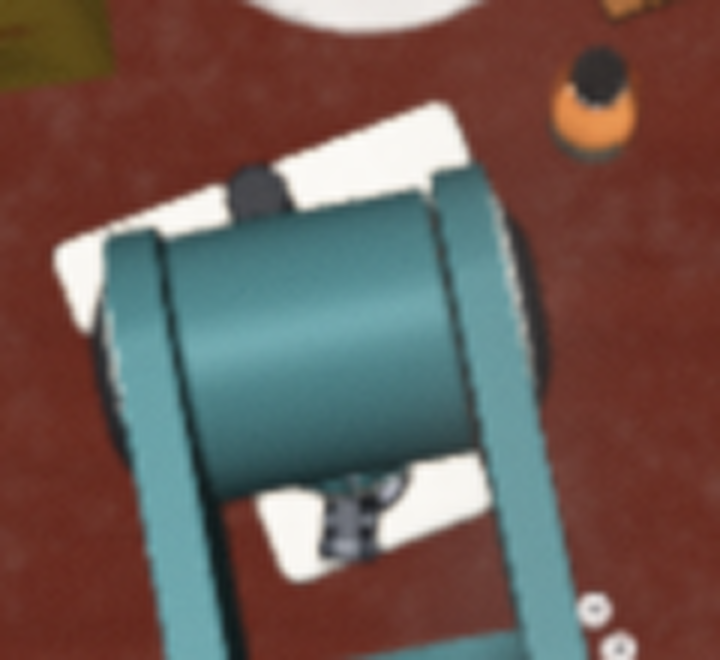

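Emit:
{"method": "apply_moves", "body": {"moves": "0 -0.0008 0.0003 0 0 0 0;0 0 0 0.01 0 0 0;0 0 0 0.01 0 0 0;0 0 0 0.006 0 0 0;0 0 0 0 0 0 0"}}

```text
time_s: 8.75
ee_pos: [527.6, 133.0, 121.6]
ee_rot: [3.141, -0.0, -0.002]
contact_force: [-0.6, 0.2, -0.9]
finger_gap: 0.102
```

```bash
python3 - <<'E'
from h import *
s=eyes.capture("scene")
crop(s,"s8",(185,150,285,255),6)
print(robot.state()["ee_pos"],robot.state()["contact_force"])
E
```

```text
[527.85 132.98 122.06] [-0.05 -0.4  -0.71]
```

View pics/s8.png

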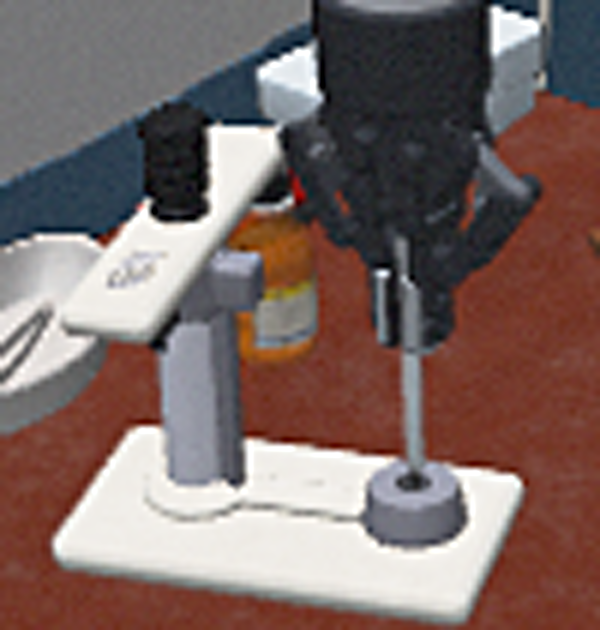

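Emit:
{"method": "apply_moves", "body": {"moves": "0 0.0003 0 0.003 0 0 0;0 0 0 0.002 0 0 0;0 0 0 0.002 0 0 0;0 0 0 0 0 0 0"}}

```text
time_s: 9.3
ee_pos: [528.1, 133.0, 115.1]
ee_rot: [3.142, -0.0, -0.001]
contact_force: [0.4, 0.4, -1.0]
finger_gap: 0.104
```

Emit:
{"method": "apply_moves", "body": {"moves": "0 0 0 0.002 0 0 0;0 0 0 0.002 0 0 0;0 0 0 0 0 0 0"}}

```text
time_s: 9.68
ee_pos: [528.3, 133.0, 111.4]
ee_rot: [-3.142, 0.0, -0.0]
contact_force: [-0.2, -0.5, 4.2]
finger_gap: 0.105
```

Emit:
{"method": "apply_moves", "body": {"moves": "0 0 0 0.002 0 0 0;0 0 0 0 0 0 0"}}

```text
time_s: 9.93
ee_pos: [528.4, 133.0, 109.5]
ee_rot: [-3.141, 0.0, -0.001]
contact_force: [0.0, 0.0, 5.8]
finger_gap: 0.106
```

```bash
python3 - <<'E'
from h import *
s=eyes.capture("scene")
crop(s,"s9",(185,150,285,255),6)
print(robot.state()["ee_pos"],robot.state()["contact_force"])
E
```

```text
[528.39 133.03 109.57] [-0.69  0.13  5.45]
```

View pics/s9.png

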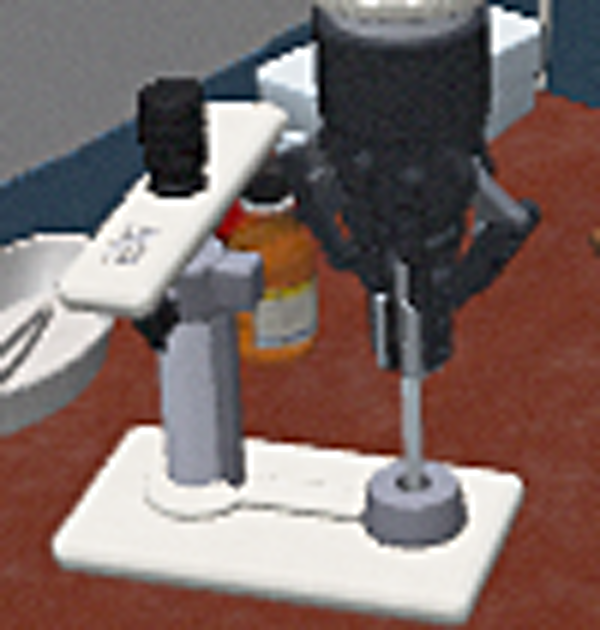

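The lamp popped: the knob's top went from crop row 105 to 80. I'll withdraw the pen and carry it back over the stand.

Emit:
{"method": "apply_moves", "body": {"moves": "0 0 0 -0.01 0 0 0;0 0 0 -0.03 0 0 0;0 0 0 -0.05 0 0 0;0 0 0 0 0 0 0;0 0.0099 0.05055 0 0 0 0;0 0.0099 0.05055 0 0 0 0;0 0.0099 0.05055 0 0 0 0;0 0.0099 0.05055 0 0 0 0;0 0.0099 0.05055 0 0 0 0;0 0.0099 0.05055 0 0 0 0;0 0 0 0.02 0 0 0;0 0 0 0.03 0 0 0;0 0 0 0 0 0 0;0 0 0 0 0 0 0"}}

```text
time_s: 11.72
ee_pos: [587.7, -169.8, 150.1]
ee_rot: [3.142, 0.001, 0.001]
contact_force: [0.9, -0.4, 1.0]
finger_gap: 0.104
```

```bash
python3 - <<'E'
from h import *
s=eyes.capture("scene")
crop(s,"s10",(265,110,325,210),6);crop(s,"s10b",(185,150,285,255),6)
p=robot.state()["ee_pos"]; print(p, robot.state()["contact_force"])
for z in (p[2],p[2]-87,54): print(z,proj("scene",(p[0],p[1],z)))
s=s.astype(float)
for r in range(142,178,2):
    row=s[r,286:307]; 
    bg=np.median(row[[0,1,2,3,16,17,18,19,20]],axis=0); w=np.abs(row-bg).sum(1); w[w<60]=0
    print(r,(286+(w*np.arange(21)).sum()/w.sum()).round(2) if w.sum() else None,(w>0).sum())
E
```

```text
[ 587.93 -169.96  150.55] [ 0.38 -0.47  1.22]
150.5497075365385 [296.19 152.02]
63.549707536538506 [295.81 176.84]
54 [295.77 179.49]
142 294.44 4
144 296.59 12
146 296.01 12
148 296.59 10
150 295.9 7
152 296.38 8
154 295.14 4
156 296.0 3
158 295.91 3
160 295.88 3
162 295.92 3
164 295.78 3
166 295.8 3
168 294.09 3
170 291.64 10
172 293.26 15
174 295.45 2
176 298.7 6
```

View pics/s10.png

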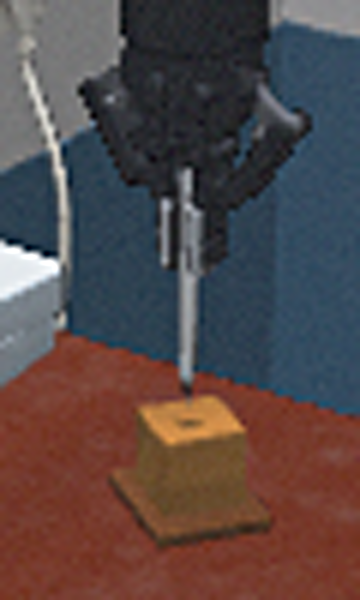

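View pics/s10b.png

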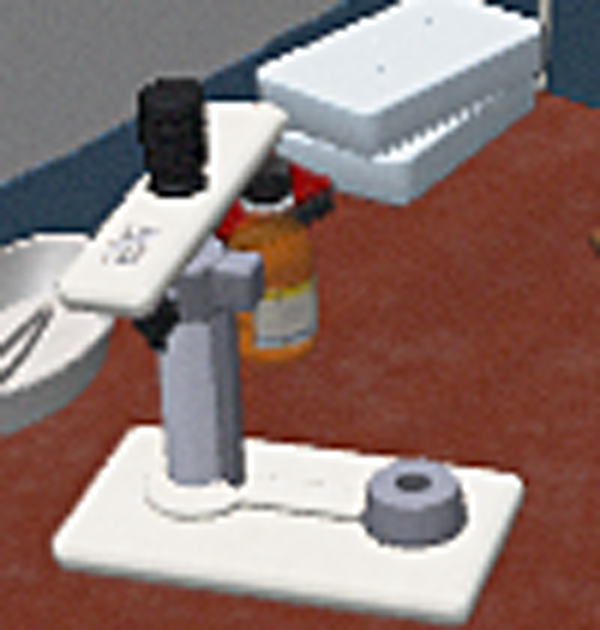

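Emit:
{"method": "apply_moves", "body": {"moves": "0 0 0.0003 0.01 0 0 0;0 0 0 0.008 0 0 0;0 0 0 0.006 0 0 0;0 0 0 0.006 0 0 0;0 0 0 0 0 0 0"}}

```text
time_s: 12.4
ee_pos: [587.4, -170.5, 118.7]
ee_rot: [-3.141, 0.0, 0.001]
contact_force: [0.8, 0.9, -2.0]
finger_gap: 0.105
```

Emit:
{"method": "apply_moves", "body": {"moves": "0 0 0 0.006 0 0 0;0 0 0 0.006 0 0 0;0 0 0 0.005 0 0 0;0 0 0 0.003 0 0 0;0 0 0 0 0 0 0"}}

```text
time_s: 13.02
ee_pos: [587.4, -170.6, 98.9]
ee_rot: [-3.141, 0.0, 0.001]
contact_force: [-1.7, 1.6, -1.7]
finger_gap: 0.103
```

Emit:
{"method": "apply_moves", "body": {"moves": "0.02 0 0 0 0 0 0;0.03 0 0 0 0 0 0;0.085 0 0 0 0 0 0;0.085 0 0 0 0 0 0;0.085 0 0 0 0 0 0;0.085 0 0 0 0 0 0;0.085 0 0 -0.03 0 0 0;0.085 0 0 -0.05 0 0 0;0.085 0 0 -0.06 0 0 0;0.085 0 0 -0.04 0 0 0;0.085 0 0 0 0 0 0"}}

```text
time_s: 14.4
ee_pos: [588.3, -170.9, 283.1]
ee_rot: [3.14, -0.0, 0.008]
contact_force: [0.2, -0.4, -0.5]
finger_gap: 0.994
```

```bash
python3 - <<'E'
from h import *
s=eyes.capture("scene");t=eyes.capture("top")
crop(s,"s11",(180,80,330,230),4);crop(t,"t11",(180,110,370,230),4)
p=robot.state()["ee_pos"]; print(p, robot.state()["contact_force"],robot.state()["joint_pos"])
for z in (183,229): print(proj("scene",(627,170,z)),proj("top",(627,170,z)))
E
```

```text
[ 587.51 -170.62  278.83] [-0.03 -0.2  -0.87] [-0.32 -0.03  1.53 -0.    1.64 -0.32]
[214.56 179.88] [224.08 154.22]
[213.46 164.23] [222.73 150.76]
```

View pics/s11.png

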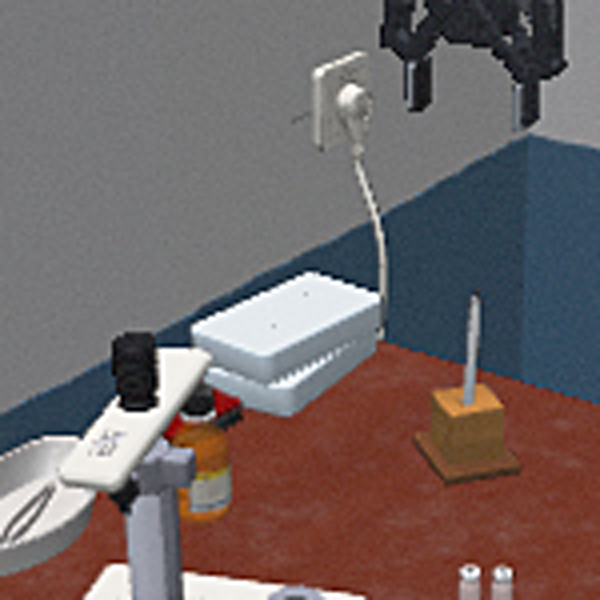

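View pics/t11.png

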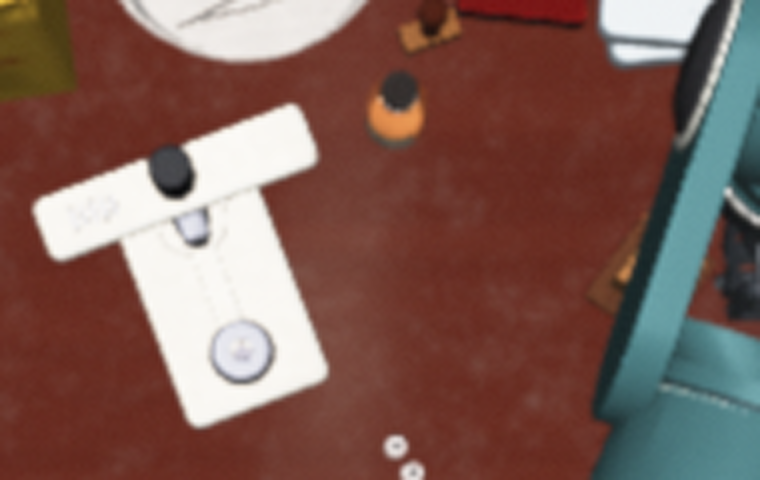

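The pen stands in its stand again, with its top at crop (474,296) and its entry at (470,402). The lamp is still popped up, with the knob at crop (135,372). Next I'll go above the knob.

Emit:
{"method": "apply_moves", "body": {"moves": "0.085 0.0066 -0.0571 0 0 0 0;0.085 0.0066 -0.0571 0 0 0 0;0.085 0.0066 -0.0571 0 0 0 0;0.085 0.0066 -0.0571 0 0 0 0;0.085 0.0066 -0.0571 0 0 0 0;0.085 0.0066 -0.0571 0 0 0 0;0.085 0 0 0 0 0 0;0.085 0 0 0 0 0 0"}}

```text
time_s: 15.5
ee_pos: [626.9, 171.8, 277.8]
ee_rot: [3.141, 0.0, -0.003]
contact_force: [-0.6, 0.7, -0.3]
finger_gap: 0.995
```

```bash
python3 - <<'E'
from h import *
s=eyes.capture("scene")
crop(s,"s12",(160,100,310,250),4)
p=robot.state()["ee_pos"]; print(p, robot.state()["contact_force"])
for z in (193,229,p[2]): print(proj("scene",(p[0],p[1],z)))
E
```

```text
[627.07 171.24 278.23] [ 0.1   0.23 -0.74]
[214.   176.69]
[213.13 164.39]
[211.9  147.04]
```

View pics/s12.png

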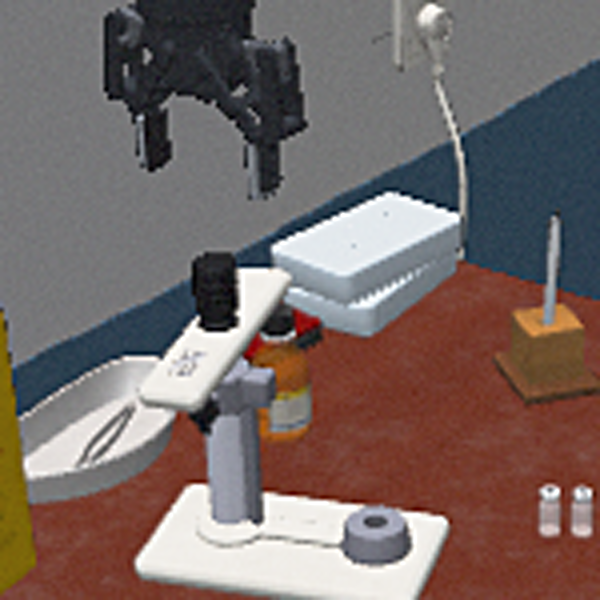

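The fingers are at crop (152,165) and (263,190), straddling the knob at (215,290), and the midline agrees. I'll descend and close.

Emit:
{"method": "apply_moves", "body": {"moves": "0.085 0 0 0.03 0 0 0;0.085 0 0 0.03 0 0 0;0.085 0 0 0.016 0 0 0;0.085 0 0 0 0 0 0;0.045 0 0 0 0 0 0;0.045 0 0 0 0 0 0;0.045 0 0 0 0 0 0;0.045 0 0 0 0 0 0"}}

```text
time_s: 16.55
ee_pos: [627.3, 172.0, 203.6]
ee_rot: [-3.142, 0.0, -0.001]
contact_force: [0.4, 0.1, 0.5]
finger_gap: 0.527
```

```bash
python3 - <<'E'
from h import *
s=eyes.capture("scene")
crop(s,"s13",(170,110,270,250),4)
p=robot.state()["ee_pos"]; print(p, robot.state()["contact_force"])
E
```

```text
[627.26 172.04 203.46] [ 0.46 -0.02 -0.7 ]
```

View pics/s13.png

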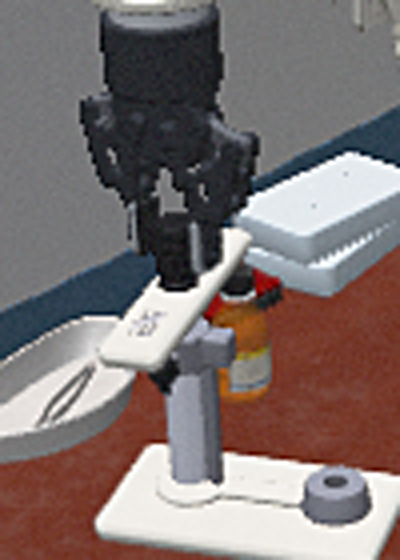

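Emit:
{"method": "apply_moves", "body": {"moves": "0.02 0 0 0 0 0 0;0.02 0 0 0 0 0 0;0 0 0 0 0 0 0;0 0 0 0 0 0 0;0 0 0 0 0 0 0"}}

```text
time_s: 17.23
ee_pos: [625.2, 172.0, 202.7]
ee_rot: [3.141, 0.001, -0.009]
contact_force: [-21.9, -2.3, 2.0]
finger_gap: 0.335
```

The grip is on, but it pulls 22 N sideways along x. I'll move 2 mm to relax it.

Emit:
{"method": "apply_moves", "body": {"moves": "0 -0.001 0 0 0 0 0;0 -0.001 0 0 0 0 0;0 0 0 0 0 0 0;0 0 0 0 0 0 0"}}

```text
time_s: 17.73
ee_pos: [625.1, 172.1, 203.6]
ee_rot: [-3.141, 0.0, 0.0]
contact_force: [-6.0, -0.6, 4.1]
finger_gap: 0.338
```

Emit:
{"method": "apply_moves", "body": {"moves": "0 -0.0005 0 -0.005 0 0 0;0 0 0 -0.005 0 0 0;0 0 0 -0.005 0 0 0;0 0 0 -0.005 0 0 0;0 0 0 0 0 0 0"}}

```text
time_s: 18.35
ee_pos: [625.0, 172.0, 223.5]
ee_rot: [-3.141, 0.0, -0.001]
contact_force: [4.8, 1.4, -5.0]
finger_gap: 0.331
```

```bash
python3 - <<'E'
from h import *
s=eyes.capture("scene")
crop(s,"s14",(170,110,270,250),4)
st=robot.state(); print(st["ee_pos"], st["contact_force"])
E
```

```text
[624.94 172.01 223.26] [ 4.47  1.66 -5.03]
```

View pics/s14.png

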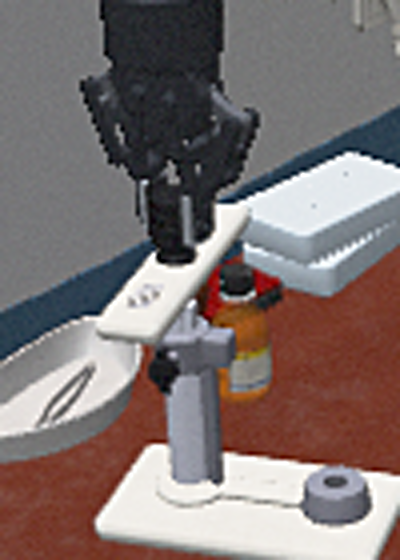

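Emit:
{"method": "apply_moves", "body": {"moves": "0 0.0003 0 -0.003 0 0 0;0 0 0 0 0 0 0"}}

```text
time_s: 18.65
ee_pos: [625.0, 172.0, 226.4]
ee_rot: [-3.142, 0.0, 0.0]
contact_force: [1.4, 1.5, -4.2]
finger_gap: 0.336
```

Emit:
{"method": "apply_moves", "body": {"moves": "0 0 0 -0.0015 0 0 0;0 0 0 0 0 0 0"}}

```text
time_s: 18.9
ee_pos: [625.0, 172.0, 228.0]
ee_rot: [-3.142, 0.0, -0.0]
contact_force: [1.1, 1.3, -3.3]
finger_gap: 0.329
```

Emit:
{"method": "apply_moves", "body": {"moves": "0 0 0 -0.0015 0 0 0;0 0 0 0 0 0 0"}}

```text
time_s: 19.15
ee_pos: [625.0, 172.0, 229.5]
ee_rot: [-3.142, 0.0, -0.0]
contact_force: [2.1, 1.1, -3.1]
finger_gap: 0.334
```

Emit:
{"method": "apply_moves", "body": {"moves": "0 0 0 -0.0015 0 0 0;0 0 0 0 0 0 0"}}

```text
time_s: 19.4
ee_pos: [625.0, 172.0, 230.8]
ee_rot: [3.142, -0.0, -0.0]
contact_force: [0.9, 2.4, -4.2]
finger_gap: 0.33
```

Emit:
{"method": "apply_moves", "body": {"moves": "0 0 0 -0.0015 0 0 0;0 0 0 0 0 0 0"}}

```text
time_s: 19.65
ee_pos: [625.0, 172.0, 232.3]
ee_rot: [-3.142, 0.0, 0.0]
contact_force: [1.6, 2.1, -7.4]
finger_gap: 0.329
```

Emit:
{"method": "apply_moves", "body": {"moves": "0 0 0 -0.0015 0 0 0;0 0 0 0 0 0 0"}}

```text
time_s: 19.9
ee_pos: [625.0, 172.0, 234.0]
ee_rot: [-3.142, 0.0, -0.0]
contact_force: [1.5, 2.5, -6.5]
finger_gap: 0.335
```

Emit:
{"method": "apply_moves", "body": {"moves": "0 0 0 -0.005 0 0 0;0 0 0 -0.005 0 0 0;0 0 0 -0.005 0 0 0;0 0 0 -0.005 0 0 0;0 0 0 -0.005 0 0 0;0 0 0 -0.005 0 0 0;0 0 0 0 0 0 0;0 0 0 0 0 0 0"}}

```text
time_s: 20.9
ee_pos: [625.0, 172.0, 263.9]
ee_rot: [-3.142, 0.0, -0.0]
contact_force: [-1.5, 3.3, -4.8]
finger_gap: 0.333
```

Emit:
{"method": "apply_moves", "body": {"moves": "0 0 0 -0.0015 0 0 0;0 0 0 0 0 0 0"}}

```text
time_s: 21.15
ee_pos: [625.0, 172.0, 265.4]
ee_rot: [-3.142, 0.0, 0.0]
contact_force: [-0.0, 2.9, -5.7]
finger_gap: 0.333
```

Emit:
{"method": "apply_moves", "body": {"moves": "0 0 0 -0.0015 0 0 0;0 0 0 0 0 0 0"}}

```text
time_s: 21.4
ee_pos: [625.0, 172.0, 267.1]
ee_rot: [-3.142, 0.0, -0.0]
contact_force: [-1.3, 3.5, -3.7]
finger_gap: 0.33
```

Emit:
{"method": "apply_moves", "body": {"moves": "0 0 0 -0.0015 0 0 0;0 0 0 0 0 0 0"}}

```text
time_s: 21.65
ee_pos: [625.0, 172.0, 268.7]
ee_rot: [-3.141, 0.0, -0.0]
contact_force: [-2.2, 3.2, -3.0]
finger_gap: 0.334
```

Emit:
{"method": "apply_moves", "body": {"moves": "0 0 0 -0.001 0 0 0;0 0 0 0 0 0 0"}}

```text
time_s: 21.9
ee_pos: [625.0, 172.0, 269.5]
ee_rot: [-3.142, 0.0, -0.0]
contact_force: [-1.5, 2.5, -3.2]
finger_gap: 0.329
```

Emit:
{"method": "apply_moves", "body": {"moves": "0 0 0 -0.0007 0 0 0;0 0 0 0 0 0 0;0 0 0 0 0 0 0"}}

```text
time_s: 22.28
ee_pos: [625.0, 172.0, 270.1]
ee_rot: [-3.142, 0.0, -0.0]
contact_force: [-1.9, 2.2, -3.9]
finger_gap: 0.332
```

```bash
python3 - <<'E'
from h import *
s=eyes.capture("scene");t=eyes.capture("top")
crop(s,"s15",(165,90,315,250),4);crop(t,"t15",(180,110,370,230),4)
for i in range(4):
    eyes.capture("scene"); st=robot.state(); print(st["time_s"],st["ee_pos"], st["contact_force"])
# expected mark: knob bottom/head top z=169+lift
for l in (14,40,80): print(l,proj("scene",(625.5,172,169+l)),proj("scene",(594,259,169+l)))
E
```

```text
22.425 [625.04 171.96 270.07] [-1.65  3.47 -2.6 ]
22.475 [625.02 171.97 270.08] [-1.72  3.29 -4.58]
22.525 [625.04 172.   270.07] [-1.52  3.37 -4.27]
22.575 [625.03 171.98 270.04] [-1.75  2.31 -4.02]
14 [214.49 180.31] [200.98 196.44]
40 [213.87 171.51] [200.19 187.24]
80 [212.89 157.65] [198.94 172.73]
```

View pics/s15.png

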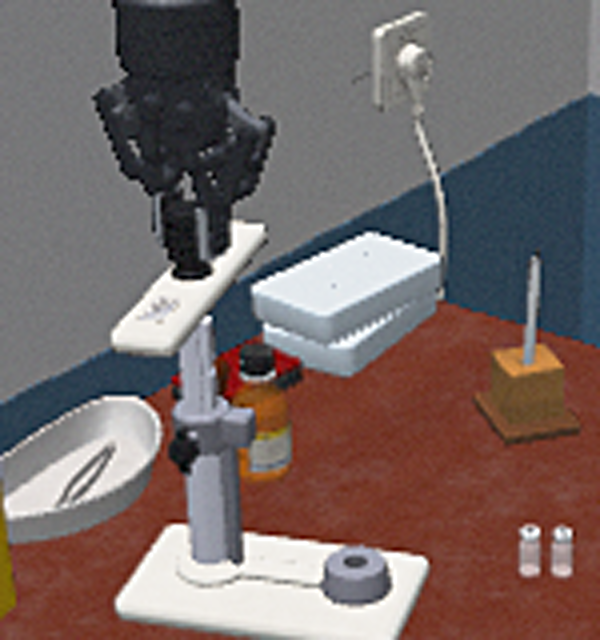

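View pics/t15.png

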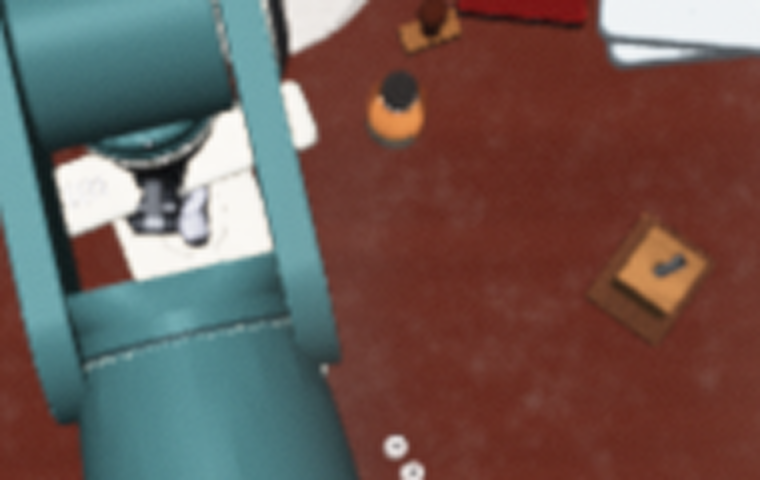

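Emit:
{"method": "apply_moves", "body": {"moves": "0 0 0 -0.0004 0 0 0;0 0 0 0 0 0 0;0 0 0 0 0 0 0;0 0 0 0 0 0 0"}}

```text
time_s: 23.08
ee_pos: [625.0, 172.0, 270.4]
ee_rot: [-3.142, 0.0, -0.0]
contact_force: [-1.8, 2.8, -5.1]
finger_gap: 0.334
```

```bash
python3 - <<'E'
from h import *
s=eyes.capture("scene")
for i in range(6):
    eyes.capture("scene"); st=robot.state(); print(st["time_s"],st["ee_pos"], st["contact_force"],st["finger_gap"])
a=cv2.imread("pics/scene0.png").astype(int); d=np.abs(s[:,:,::-1].astype(int)-a).sum(2)>90
d=cv2.morphologyEx(d.astype(np.uint8),cv2.MORPH_OPEN,np.ones((2,2)))
n,l,stt,c=cv2.connectedComponentsWithStats(d)
print([x[:5].tolist() for x in stt[1:] if x[4]>8])
print(job.job_done())
E
```

```text
23.175 [625.02 171.98 270.35] [-1.86  4.21 -4.77] 0.33271068916922864
23.225 [625.03 171.98 270.39] [-2.62  3.41 -4.69] 0.33672626284928675
23.275 [625.01 171.99 270.37] [-1.75  3.7  -5.35] 0.33821851652760293
23.325 [625.01 171.98 270.37] [-2.25  2.68 -5.13] 0.33399505720586
23.375 [625.04 171.99 270.42] [-3.1   3.85 -4.4 ] 0.33346273443362373
23.425 [625.02 171.99 270.37] [-1.34  3.39 -5.13] 0.33324338959099553
[[171, 0, 341, 157, 18681], [452, 0, 6, 26, 78], [205, 13, 5, 3, 10], [211, 12, 51, 15, 326], [427, 12, 24, 7, 98], [390, 26, 5, 3, 10], [452, 28, 2, 5, 10], [482, 79, 4, 6, 18], [190, 86, 45, 122, 2946], [296, 154, 5, 25, 94], [359, 185, 67, 73, 2995], [451, 191, 4, 3, 9], [407, 198, 105, 146, 6186], [197, 205, 6, 3, 15], [449, 209, 63, 21, 364], [386, 258, 5, 4, 17]]
the job is handed in; nothing more can be done
None
```

The job is done and handed in at about 23.4 s. The lamp is at its second click stop and the gripper is still holding the knob.

- **Catch button:** I pressed it with the pen's tip to about 5.5 N. The pictures showed the lamp pop up, and it was still up after the pen was withdrawn.
- **Pen:** it is back in its stand. It stands leaning slightly, at a different angle than before.
- **Lamp height:** the force showed two click dips 40 mm apart, at tool heights of about 229 and 269 mm. I settled at 270.4 mm, which I take as the middle of the second stop. In the scene picture the lamp head sat about where an 80 mm lift should put it.
- **Hold:** pose, grip and the roughly 5 N load stayed steady over the last readings.
- **Other things on the desk:** comparing the first and last scene pictures showed changes only at the arm, the lamp and the pen.

Two checks disagreed a little:

- **Knob grip:** closing on the knob first pulled about 22 N sideways, because my estimate was about 2 mm off. I moved over to relax it to a few newtons.
- **Starting height:** the tool height when I gripped the knob was about 1 mm lower than the click positions imply. I went by the clicks.

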